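# Put the cloakroom trays right

## Task

The pink lantern, the blue flask and the green shoe brush have each been put away in the wrong tray: move each into the middle of the tray with the lining of its own colour, standing upright (the brush on its bristles). A tray holds only one thing at a time and nothing may be put down on the bare worktop or knocked over, so use the empty grey-lined tray as the free spot on the way and leave it empty at the end. Do not disturb the helmet, the shoes or the key bowl.

Things in the scene. Friction and masses are not known exactly. Their poses are not given: they have to be found in the camera images.
- lantern: pink camping lantern with a white band, standing upright: a round body 52 mm in diameter (58 mm at its foot and near the top), 90 mm tall, about 0.2 kg, rigid; the straight middle, 18 to 72 mm above its underside, is the place to grip. Origin: centre of its underside; z up along its axis
- flask: blue drinks flask with a steel cap, standing upright: round, 62 mm in diameter up to 84 mm, then a shoulder and a 45 mm wide cap, 110 mm tall in all, about 0.3 kg, rigid. Origin: centre of its underside; z up along its axis
- brush: shoe brush with a green back, lying bristles down: 100 mm long (its x axis), 42 mm wide (its y axis), 48 mm tall; the green back takes up the top 22 mm, the pale bristle block (rigid) below it is 92 x 36 mm; about 0.16 kg. Origin: centre of its underside; z up
- tray_pink: a low, square, open tray, white, fixed to the worktop, 150 x 150 mm outside, 140 x 140 mm inside, rim 22 mm above the worktop, inner floor 10 mm above the worktop; the floor is lined pink: the lantern's place. Origin: centre of its underside, on the worktop; z up, x and y parallel to its sides
- tray_blue: a low, square, open tray, white, fixed to the worktop, 150 x 150 mm outside, 140 x 140 mm inside, rim 22 mm above the worktop, inner floor 10 mm above the worktop; the floor is lined blue: the flask's place. Origin: centre of its underside, on the worktop; z up, x and y parallel to its sides
- tray_green: a low, square, open tray, white, fixed to the worktop, 150 x 150 mm outside, 140 x 140 mm inside, rim 22 mm above the worktop, inner floor 10 mm above the worktop; the floor is lined green: the brush's place. Origin: centre of its underside, on the worktop; z up, x and y parallel to its sides
- tray_spare: a low, square, open tray, white, fixed to the worktop, 150 x 150 mm outside, 140 x 140 mm inside, rim 22 mm above the worktop, inner floor 10 mm above the worktop; the floor is lined pale grey: the spare tray, empty at the start. Origin: centre of its underside, on the worktop; z up, x and y parallel to its sides
- helmet: bystander: lilac child's cycle helmet, a dome 220 mm across and 134 mm tall, loose, at the left (+y) end of the worktop. Origin: centre of its underside
- shoes: bystander: a pair of taupe flat shoes side by side (one piece, about 185 x 142 mm, 54 mm tall), loose, at the right (-y) end of the worktop. Origin: on the worktop, midway between the shoes
- key_bowl: bystander: small white bowl with keys, 100 mm across, 42 mm tall, loose, beyond the trays. Origin: centre of its underside
Things that resemble listed ones, but are neither listed nor needed, are in the scene too. Of the things like the brush, leave any that is yellow; of the rest the smaller one is meant.

How it is judged:
By the outcome, as a careful person would: the job done as asked, in the order asked, and still so for the second after the job is handed in, with the robot touching nothing.
It also fails if it takes over 117 s, if anything falls off the work surface, if the arm or the gripper's body presses on something with over 40 N, if the wrist force passes 120 N, or if a joint passes its speed limit or range.

## Robot

A 6-joint arm with a two-finger parallel gripper is mounted at the origin on the work surface. World frame = base frame: x ahead of the robot, y to its left, z up, the work surface at z = 0. Lengths are in m, angles in rad, forces in N, time in s.
With the tool pointing down it reaches from about 0.375 to 0.9 m from the base axis. Payload 3.1 kg.
Tool frame: the origin (TCP) lies between the finger pads; the fingertips stand manip.finger_overhang ahead of it and the grasp point (between the pads) lies 5 mm behind it (manip.finger_overhang is the distance from the TCP to the fingertips, in m); z points along the fingers, y is the line along which they close (so a half turn about z gives the same grasp; the last joint's range is limited). The gripper opens to 85 mm and grips with 20 to 120 N. Pads are 22 mm wide; open, the fingers measure 114 mm over their backs; the gripper's body (76 mm by 85 mm) begins 54 mm behind the grasp point. The pads swing forward as they close: fully open they stand 13 mm farther back than shut.
Start: joints at [-0.178, 0.527, 1.433, -0, 1.181, -0.178], TCP at [0.625, 0, 0.245] pointing down, gripper open.
Joint ranges: [-3.08, 3.08], [-0.75, 2.2], [0.22, 2.44], [-1.43, 4.57], [0, 2.65], [-2.85, 2.85]. Speed limits (rad/s): [2.79, 2.79, 3.14, 3.14, 3.14, 3.14].

## Interface

Orientations are given as a unit quaternion [x, y, z, w].
In Python, from station import manip gives the robot as it stands.
- The arm moves only by the tool drive_tool, never from a script. Its argument "plan" is a list of rows, each a list of 7 numbers: the shift along the tool's x, y, z in m, then the turn, a rotation vector about the tool's x, y, z in degrees, then the opening, from -1 (shut) to 1 (fully open). In form: [[x, y, z, wx, wy, wz, gripper], ...]. A call has 1 to 10 rows; each row shifts and turns the commanded pose from where the row before left it, along the tool's axes as they then stand; what a row does not reach is not made up. A row lasts 1/10 s, in which the tool goes at most 50 mm and 8.59 degrees, less where a joint would pass 70% of its speed; a pose out of reach is approached as far as the arm can. A call is refused whole if a number of a shift passes 0.05 or a number of a turn 8.59, either way. A call with a gripper value outside its range is refused whole. The fingers move at their own pace and stop on an object; "newtons" is the grip in N (left out, the last holds). Time passes only in rows, so rows that do not move let the fingers close. It gives the time, the measured TCP pose, the force, the opening and the grip force at its end, in the units of the state.
- manip.sense(): the state, without advancing time (a new reading comes with each control period).
- manip.snapshot(name): name is "scene" or "side" or "wrist"; returns a dict with "image" (384x512x3 uint8, red, green, blue), "z_map" (384x512 float32, m along the optical axis (not along the pixel's ray), 0 where there is no reading), "fov_y" (degrees; the focal length in pixels is half the picture's height over the tangent of half this angle, whatever the lens; pixels are square), "cx", "cy" (the principal point, pixels), "k1" (the pictures are not rectified: a ray, as slopes to the right and down, at radius r is drawn at 1 + k1 r^2 times it, then the intrinsics apply), "extrinsics" (4x4, takes a point from camera to world coordinates); the wrist camera has in their place "mount" (4x4, takes a point from camera to tool coordinates, whose origin is the TCP and whose axes are the flange's). Camera axes: x right, y up, looking along -z (the intrinsics and any distortion apply to the point x, -y, -z); pixel columns grow to the right and rows downward; lengths in m; the calibration is good to about 2 mm. A picture is of the moment at which its call begins: read the wrist's pose just before it.
- manip.sign_off(): hands the job in; it is judged then, once.
The state is a dict: "t": time; "q": joint angles; "qd": joint speeds; "tau": joint torques, N m; "tcp_pos": TCP position; "tool_rot": TCP orientation; "force": force on the tool from outside, world axes, zero at the start; "ft_torque": the same for the moment, N m; "finger_gap": opening from 0.0 (shut) to 1.0 (fully open); "gripper_force": force on a finger pad.
Only numpy, scipy, OpenCV 4.12 (cv2) and the standard library are available. Lean on these libraries where they do the work, as an engineer would, in place of code of your own. Each camera call takes 0.05 s, during which the arm holds its last target. There are 200 camera calls.

## Working session

There is one attempt and no reset: what is moved stays moved. The work goes in short steps, Python scripts to look and compute and a tool call to move; the robot and the scene stay as the last step left them, time stands still between calls to the robot, and variables do not carry over. Pictures are saved under pics/ and viewed, at most 14 in all, crops included, and the job is handed in when it is done.

Besides the shell and the picture viewer there is one more tool, called after "Request:" as a command line: name --pt "numbers of a row" for each row, then --argument value for the rest. drive_tool: Moves the arm, as the interface text tells. Its arguments: {"type":"object","properties":{"plan":{"type":"array"},"newtons":{"type":"number"}},"required":["plan"]}

```bash
mkdir -p pics
cat > h.py <<'E'
import numpy as np, cv2
from station import manip
def snap(n,tag):
    s=manip.sense(); d=manip.snapshot(n)
    if n=="wrist":
        from scipy.spatial.transform import Rotation as R
        T=np.eye(4);T[:3,:3]=R.from_quat(s["tool_rot"]).as_matrix();T[:3,3]=s["tcp_pos"]
        d["extrinsics"]=T@np.array(d["mount"])
    np.savez(f"pics/{tag}.npz",**{k:np.array(d[k]) for k in("image","z_map","fov_y","cx","cy","k1","extrinsics")})
    cv2.imwrite(f"pics/{tag}.png",cv2.cvtColor(d["image"],cv2.COLOR_RGB2BGR)); return d
def ray(d,u,v):
    f=192/np.tan(np.radians(float(d["fov_y"]))/2)
    K=np.array([[f,0,float(d["cx"])],[0,f,float(d["cy"])],[0,0,1]])
    p=cv2.undistortPoints(np.array([[[u,v]]],float),K,np.array([float(d["k1"]),0,0,0]))[0,0]
    return p
def world(d,u,v,z=None):
    """z None: use depth; else intersect with plane z"""
    p=ray(d,u,v); E=np.array(d["extrinsics"]); c=np.array([p[0],-p[1],-1])
    if z is None: k=float(d["z_map"][int(round(v)),int(round(u))])
    else: k=(z-E[2,3])/(E[:3,:3]@c)[2]
    return E[:3,:3]@(c*k)+E[:3,3]
def pmap(d):
    H,W=d["z_map"].shape
    f=192/np.tan(np.radians(float(d["fov_y"]))/2)
    K=np.array([[f,0,float(d["cx"])],[0,f,float(d["cy"])],[0,0,1]])
    u,v=np.meshgrid(np.arange(W),np.arange(H))
    p=cv2.undistortPoints(np.stack([u,v],-1).reshape(-1,1,2).astype(float),K,np.array([float(d["k1"]),0,0,0])).reshape(H,W,2)
    E=np.array(d["extrinsics"]);c=np.stack([p[...,0],-p[...,1],-np.ones((H,W))],-1)*d["z_map"][...,None]
    return c@E[:3,:3].T+E[:3,3]
E
python3 - <<'E'
from h import *
a=snap("scene","scene0");b=snap("side","side0");w=snap("wrist","wrist0")
for d in(a,b,w):print(np.round(np.array(d["extrinsics"]),3).tolist(),d["fov_y"],d["k1"])
print(manip.finger_overhang,manip.sense())
E
```

```text
[[0.057, -0.575, 0.816, 1.76], [0.998, 0.023, -0.053, -0.062], [0.012, 0.818, 0.575, 0.91], [0.0, 0.0, 0.0, 1.0]] 56.492335918387134 -0.06349198985604097
[[0.72, 0.389, -0.575, -0.261], [-0.694, 0.378, -0.612, -0.864], [-0.021, 0.84, 0.543, 0.794], [0.0, 0.0, 0.0, 1.0]] 46.740310926809315 -0.03989414496882546
[[1.0, 0.001, 0.003, 0.625], [-0.002, 0.966, 0.259, 0.065], [-0.003, -0.259, 0.966, 0.372], [0.0, 0.0, 0.0, 1.0]] 63.314390602895216 -0.03725273033166426
0.014 {'t': 0.15, 'q': array([-1.78482552e-01,  5.28236970e-01,  1.43360027e+00, -6.38482123e-06,
        1.18138118e+00, -1.78560336e-01]), 'qd': array([ 1.54973002e-05, -3.37933852e-03, -2.11249131e-03, -1.57824589e-03,
        4.45061716e-05,  4.01045655e-04]), 'tau': array([ 1.17890530e-03, -4.42742836e+01, -1.78276026e+01, -2.15643640e-04,
        5.61750654e-03, -9.84718270e-06]), 'tcp_pos': array([6.24485229e-01, 1.31537558e-04, 2.44570467e-01]), 'tool_rot': array([ 7.07078188e-01,  7.07134906e-01, -4.66016653e-04, -6.66046012e-04]), 'force': array([ 0.25885791,  0.10259074, -0.78793309]), 'ft_torque': array([-0.04965774,  0.01286955,  0.03525216]), 'gripper_force': 0.0, 'finger_gap': 1.002422477429299}
```

View pics/scene0.png

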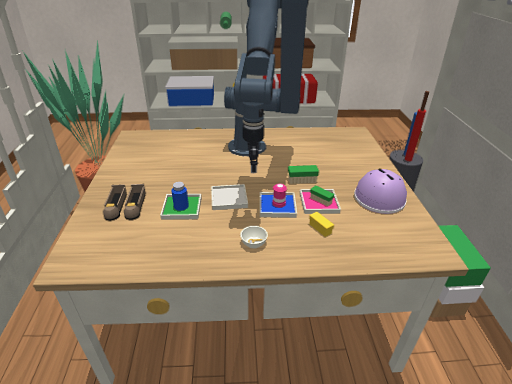

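View pics/side0.png

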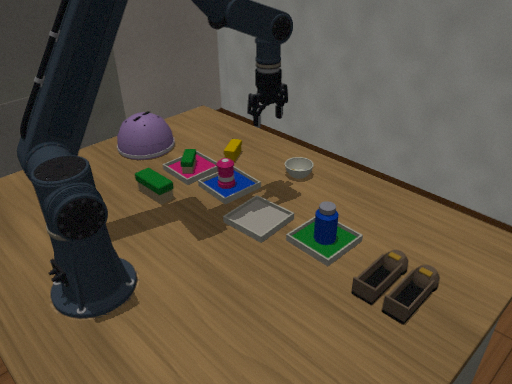

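The scene picture shows the blue flask in the green tray (180,200), the lantern in the blue tray (280,195), and the empty grey tray at (229,196). There are three brushes: green in the pink tray (320,195), green on the worktop (303,173), and yellow (321,223). The yellow one is ruled out, and of the two greens the smaller one, which looks like the one in the pink tray, is meant. I'll measure both and confirm in a crop.

```bash
cat > m.py <<'E'
from h import *
import sys
def meas(a,hsv,zmin,zmax,bright=False,box=None):
    P=pmap(a);H=cv2.cvtColor(a["image"],cv2.COLOR_RGB2HSV)
    m=cv2.inRange(H,np.array(hsv[0]),np.array(hsv[1]))>0
    m&=(a["z_map"]>0)&(P[...,2]>zmin)&(P[...,2]<zmax)&(P[...,0]>.3)&(P[...,0]<1.1)&(abs(P[...,1])<.7)
    n,l,st,c=cv2.connectedComponentsWithStats(m.astype(np.uint8))
    for i in range(1,n):
        if st[i,4]<25: continue
        q=P[l==i]; r=cv2.minAreaRect((q[:,:2]*1000).astype(np.float32))
        print(np.round(c[i]),st[i,4],"rect mm",np.round(r[0]),np.round(r[1]),round(r[2],1),"z",np.round(np.percentile(q[:,2],[2,50,98]),3))
C=dict(green=([45,80,30],[80,255,255]),blue=([105,120,30],[130,255,255]),pink=([155,80,60],[179,255,255]),yellow=([22,150,60],[34,255,255]),
 white=([0,0,120],[179,60,255]),lilac=([125,30,60],[150,120,255]))
E
python3 - <<'E'
from m import *
L=lambda t:dict(np.load(f"pics/{t}.npz"))
for t in("scene0","side0"):
    a=L(t);print(t)
    for c,z0,z1 in(("green",.03,.12),("green",.004,.016),("blue",.02,.13),("blue",.004,.016),("pink",.02,.13),("pink",.004,.016),("white",.016,.026),("white",.004,.015),("white",.09,.13),("lilac",.02,.2)):
        print(c,z0);meas(a,C[c],z0,z1)
a=L("scene0")["image"][:,:,::-1];b=L("side0")["image"][:,:,::-1]
A=cv2.resize(a[155:245,260:360],(500,450),interpolation=cv2.INTER_CUBIC)
B=cv2.resize(b[125:225,120:170+50],(450,450),interpolation=cv2.INTER_CUBIC)
cv2.imwrite("pics/crop1.png",cv2.resize(np.hstack([A,B]),(798,378)))
E
```

```text
scene0
green 0.03
[303. 171.] 326 rect mm [354. 250.] [137.  72.] 87.9 z [0.038 0.063 0.068]
[322. 193.] 202 rect mm [531. 301.] [98. 47.] 43.3 z [0.034 0.055 0.061]
green 0.004
[181. 206.] 348 rect mm [ 539. -295.] [136. 125.] 88.6 z [0.005 0.009 0.012]
blue 0.02
[180. 198.] 268 rect mm [ 561. -293.] [39. 59.] 12.9 z [0.021 0.067 0.102]
blue 0.004
[277. 204.] 383 rect mm [541. 113.] [133. 128.] 85.9 z [0.005 0.009 0.013]
pink 0.02
[279. 192.] 157 rect mm [552. 119.] [43. 53.] 13.4 z [0.049 0.086 0.1  ]
[279. 203.] 36 rect mm [563. 112.] [52. 29.] 69.4 z [0.021 0.026 0.033]
pink 0.004
[317. 203.] 289 rect mm [527. 295.] [134. 128.] 88.5 z [0.005 0.009 0.013]
white 0.016
[230. 196.] 120 rect mm [485. -93.] [158. 148.] 2.5 z [0.016 0.02  0.024]
[324. 203.] 90 rect mm [534. 293.] [148. 155.] 89.3 z [0.017 0.021 0.024]
[277. 204.] 122 rect mm [550. 112.] [149. 158.] 86.2 z [0.017 0.02  0.025]
[379. 206.] 113 rect mm [576. 552.] [220. 107.] 73.3 z [0.016 0.02  0.026]
[168. 209.] 70 rect mm [ 546. -321.] [ 97. 157.] 89.2 z [0.016 0.019 0.023]
[195. 205.] 56 rect mm [ 549. -242.] [154.  53.
[... 1479 characters left out ...]
534. 103.] [28. 54.] 56.2 z [0.021 0.028 0.037]
pink 0.004
[193. 167.] 382 rect mm [541. 304.] [126. 131.] 87.5 z [0.009 0.013 0.016]
white 0.016
[300. 165.] 52 rect mm [802.  11.] [23. 63.] 25.8 z [0.016 0.02  0.025]
[272. 227.] 43 rect mm [ 472. -167.] [106.   8.] 2.3 z [0.021 0.024 0.026]
[294. 235.] 34 rect mm [ 485. -236.] [78. 42.] 46.8 z [0.021 0.024 0.026]
[346. 243.] 67 rect mm [ 552. -359.] [158.  46.] 13.5 z [0.021 0.023 0.026]
white 0.004
[299. 168.] 50 rect mm [792.  19.] [26. 60.] 42.2 z [0.004 0.01  0.014]
[261. 219.] 780 rect mm [ 491. -102.] [133. 105.] 2.9 z [0.009 0.012 0.015]
white 0.09
lilac 0.02
[144. 135.] 1872 rect mm [494. 543.] [160. 207.] 40.1 z [0.026 0.084 0.136]
```

View pics/crop1.png

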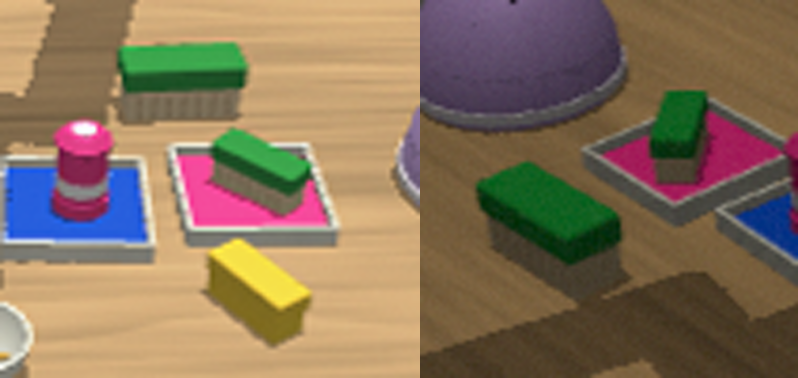

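The crop confirms it. The small green brush (measured 98×47 mm at most) lies diagonally in the pink tray, left panel (260,172). The other green one (137×72 mm, on the bare worktop at (183,80)) is the decoy, and the yellow one is excluded.

The order will be brush→spare, lantern→pink, flask→blue, brush→green. I'm moving above the brush now.

Request:
drive_tool --pt "0.043 -0.0136 0.005 0 0 0 1" --pt "0.043 -0.0136 0.005 0 0 0 1" --pt "0.043 -0.0136 0.005 0 0 0 1" --pt "0.043 -0.0136 0.005 0 0 0 1" --pt "0.043 -0.0136 0.005 0 0 0 1" --pt "0.043 -0.0136 0.005 0 0 0 1" --pt "0.043 -0.0136 0.005 0 0 0 1" --pt "0 0 0 0 0 7.8 1" --pt "0 0 0 0 0 7.8 1" --pt "0 0 0 0 0 7.8 1"

```text
t: 1.15
tcp_pos: [0.5291, 0.3017, 0.2098]
tool_rot: [0.837, 0.547, -0.0, -0.0]
force: [0.5, -0.4, -0.2]
finger_gap: 0.999
gripper_force: 0.0
```

Request:
drive_tool --pt "0 0 0 0 0 7.8 1" --pt "0 0 0 0 0 7.8 1" --pt "0 0 0 0 0 7.8 1" --pt "0 0 0 0 0 0 1" --pt "0 0 0 0 0 0 1"

```text
t: 1.65
tcp_pos: [0.5296, 0.301, 0.2101]
tool_rot: [0.929, 0.369, -0.0, -0.0]
force: [-0.7, -0.0, -0.1]
finger_gap: 0.998
gripper_force: 0.0
```

```bash
cat >> m.py <<'E'
from scipy.spatial.transform import Rotation as R
def go(x,y,z,yaw=None):
    """report tool-axis shift from measured pose to target"""
    s=manip.sense();r=R.from_quat(s["tool_rot"]);M=r.as_matrix()
    d=M.T@(np.array([x,y,z])-s["tcp_pos"]);print("t",round(s["t"],2),"tcp",np.round(s["tcp_pos"],4),"yaw of tool y",round(np.degrees(np.arctan2(M[1,1],M[0,1])),2),"tilt axis z",np.round(M[:,2],4),"gap",round(s["finger_gap"],3),"shift tool mm",np.round(d*1000,1))
E
python3 - <<'E'
from m import *
w=snap("wrist","w1")
for c,z0,z1 in(("green",.05,.07),("pink",.004,.016),("white",.017,.027),("blue",.004,.016),("pink",.085,.11)):
    print(c,z0);meas(w,C[c],z0,z1)
go(.529,.3,.2)
E
```

```text
green 0.05
[260. 173.] 4376 rect mm [528. 302.] [98. 40.] 44.2 z [0.055 0.057 0.058]
[180. 311.] 1665 rect mm [362. 259.] [35. 70.] 1.6 z [0.051 0.065 0.067]
pink 0.004
[273. 160.] 12038 rect mm [533. 292.] [141. 140.] 88.6 z [0.008 0.009 0.011]
[389. 242.] 28 rect mm [566. 133.] [ 2. 16.] 38.4 z [0.01  0.013 0.016]
white 0.017
[115.  71.] 699 rect mm [493. 479.] [ 42. 170.] 75.3 z [0.017 0.019 0.023]
[270. 163.] 2919 rect mm [534. 292.] [150. 150.] 88.7 z [0.018 0.021 0.023]
[391. 241.] 1757 rect mm [550. 110.] [152. 150.] 85.8 z [0.018 0.021 0.022]
[435. 353.] 30 rect mm [506. -22.] [15.  7.] 2.6 z [0.019 0.021 0.022]
blue 0.004
[395. 247.] 6633 rect mm [549. 105.] [134. 140.] 86.0 z [0.008 0.009 0.011]
pink 0.085
t 1.7 tcp [0.5297 0.301  0.2101] yaw of tool y -46.66 tilt axis z [-4.e-04 -1.e-04 -1.e+00] gap 0.999 shift tool mm [-1.1  0.3 10.1]
```

View pics/w1.png

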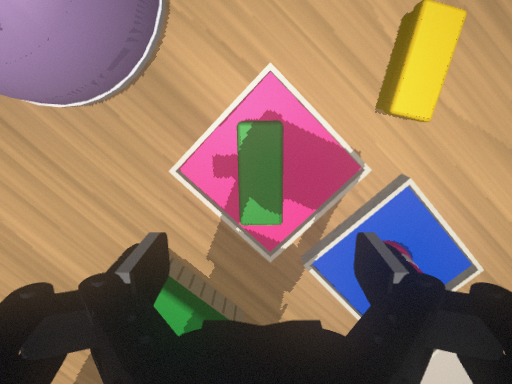

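The wrist picture shows the brush (260,173) in the pink tray, with the helmet at upper left, the yellow brush at upper right, and the blue tray and lantern at lower right. From depth, the brush is at (0.528, 0.302) with yaw 44.2°. I'll descend and grip the green back.

Request:
drive_tool --pt "-0.0005 -0.002 0.045 0 0 -0.9 1" --pt "0 0 0.045 0 0 0 1" --pt "0 0 0.045 0 0 0 1" --pt "0 0 0.02 0 0 0 1" --pt "0 0 0.014 0 0 0 1" --pt "0 0 0 0 0 0 1" --pt "0 0 0 0 0 0 1" --newtons 35

```text
t: 2.4
tcp_pos: [0.5289, 0.3024, 0.042]
tool_rot: [0.927, 0.376, 0.001, 0.0]
force: [0.6, 0.1, 0.5]
finger_gap: 0.998
gripper_force: 0.0
```

Request:
drive_tool --pt "0 0 0 0 0 0 -1" --pt "0 0 0 0 0 0 -1" --pt "0 0 0 0 0 0 -1" --pt "0 0 0 0 0 0 -1" --pt "0 0 0 0 0 0 -1" --pt "0 0 0 0 0 0 -1" --pt "0 0 0 0 0 0 -1" --pt "0 0 0 0 0 0 -1" --newtons 35

```text
t: 3.2
tcp_pos: [0.5288, 0.3024, 0.0426]
tool_rot: [0.927, 0.375, 0.001, 0.0]
force: [0.0, -0.8, 6.0]
finger_gap: 0.486
gripper_force: 37.3
```

```bash
python3 -c "
from m import *
go(.485,-.095,.16)"
```

```text
t 3.2 tcp [0.5288 0.3024 0.0426] yaw of tool y -45.89 tilt axis z [ 2.1e-03  7.0e-04 -1.0e+00] gap 0.486 shift tool mm [-307.8  254.9 -117.8]
```

Request:
drive_tool --pt "0 0 -0.01 0 0 0 -1" --pt "0 0 -0.02 0 0 0 -1" --pt "0 0 -0.035 0 0 0 -1" --pt "0 0 -0.035 0 0 0 -1" --pt "0 0 -0.03 0 0 0 -1"

```text
t: 3.7
tcp_pos: [0.5278, 0.3021, 0.1731]
tool_rot: [0.927, 0.375, 0.0, -0.0]
force: [0.2, 0.8, -1.6]
finger_gap: 0.488
gripper_force: 36.4
```

Request:
drive_tool --pt "-0.02 0.016 0 0 0 0 -1" --pt "-0.034 0.028 0 0 0 0 -1" --pt "-0.034 0.028 0 0 0 0 -1" --pt "-0.034 0.028 0 0 0 0 -1" --pt "-0.034 0.028 0 0 0 0 -1" --pt "-0.034 0.028 0 0 0 0 -1" --pt "-0.034 0.028 0 0 0 0 -1" --pt "-0.034 0.028 0 0 0 0 -1" --pt "-0.032 0.027 0 0 0 0 -1" --pt "-0.018 0.016 0 0 0 0 -1"

```text
t: 4.7
tcp_pos: [0.4839, -0.0981, 0.1717]
tool_rot: [0.927, 0.374, 0.0, 0.0]
force: [0.4, -0.4, -0.9]
finger_gap: 0.481
gripper_force: 36.5
```

Request:
drive_tool --pt "0 0 0 0 0 0 -1" --pt "0 0 0 0 0 0 -1"

```text
t: 4.9
tcp_pos: [0.4839, -0.0954, 0.1714]
tool_rot: [0.927, 0.375, -0.0, -0.0]
force: [-0.3, 0.7, -1.8]
finger_gap: 0.489
gripper_force: 36.5
```

Run:
```python
from m import *
w=snap("wrist","w2")
for c,z0,z1 in(("white",.017,.027),("white",.004,.016),("green",.004,.016)):
    print(c,z0);meas(w,C[c],z0,z1)
go(.485,-.095,.045)
```

```text
white 0.017
[140.  38.] 1587 rect mm [497.  58.] [ 63. 128.] 42.8 z [0.018 0.021 0.023]
[262. 141.] 2958 rect mm [485. -96.] [150. 150.] 3.8 z [0.018 0.021 0.023]
[436. 207.] 1501 rect mm [ 573. -236.] [ 80. 163.] 53.2 z [0.017 0.021 0.022]
white 0.004
[176.  45.] 424 rect mm [517.  36.] [ 2. 92.] 85.9 z [0.004 0.01  0.016]
[95. 26.] 27 rect mm [479.  97.] [14.  1.] 80.1 z [0.009 0.013 0.016]
[132.  65.] 30 rect mm [476.  54.] [16.  2.] 89.6 z [0.009 0.013 0.016]
[263. 142.] 10953 rect mm [485. -97.] [141. 141.] 3.7 z [0.008 0.009 0.013]
[403. 207.] 907 rect mm [ 553. -220.] [  2. 137.] 88.2 z [0.004 0.01  0.016]
[486. 204.] 158 rect mm [ 616. -281.] [94.  2.] 88.8 z [0.009 0.013 0.016]
green 0.004
[443. 230.] 6551 rect mm [ 548. -298.] [132. 134.] 88.4 z [0.008 0.009 0.01 ]
[423. 324.] 180 rect mm [ 484. -346.] [34. 10.] 89.2 z [0.008 0.009 0.01 ]
t 4.95 tcp [ 0.4838 -0.0947  0.1713] yaw of tool y -45.91 tilt axis z [-8.e-04  8.e-04 -1.e+00] gap 0.487 shift tool mm [  0.6   1.2 126.3]
```

View pics/w2.png

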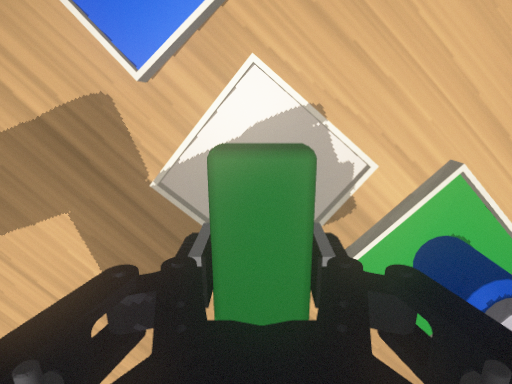

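The picture shows the brush held between the fingers (262,235), level above the grey tray, whose centre measures (0.485, −0.096). I'll lower and release.

Request:
drive_tool --pt "0.0005 0.0015 0.04 0 0 0 -1" --pt "0 0 0.04 0 0 0 -1" --pt "0 0 0.025 0 0 0 -1" --pt "0 0 0.013 0 0 0 -1" --pt "0 0 0.009 0 0 0 -1" --pt "0 0 0.002 0 0 0 -1" --pt "0 0 0 0 0 0 -1"

```text
t: 5.65
tcp_pos: [0.4858, -0.0948, 0.0427]
tool_rot: [0.927, 0.376, 0.0, -0.0]
force: [0.0, 0.3, -1.3]
finger_gap: 0.484
gripper_force: 36.7
```

Request:
drive_tool --pt "0 0 0 0 0 0 -0.4" --pt "0 0 0 0 0 0 0.3" --pt "0 0 0 0 0 0 1" --pt "0 0 0 0 0 0 1" --pt "0 0 0 0 0 0 1" --pt "0 0 -0.02 0 0 0 1" --pt "0 0 -0.045 0 0 0 1" --pt "0 0 -0.045 0 0 0 1" --pt "0 0 -0.045 0 0 0 1" --pt "0 0 0 0 0 0 1"

```text
t: 6.65
tcp_pos: [0.4893, -0.0976, 0.2029]
tool_rot: [0.927, 0.375, 0.005, 0.005]
force: [0.4, -0.1, 0.1]
finger_gap: 0.996
gripper_force: 0.0
```

Run:
```python
from m import *
w=snap("wrist","w3")
for c,z0,z1 in(("green",.05,.07),("white",.017,.027)):
    print(c,z0);meas(w,C[c],z0,z1)
go(.552,.116,.2)
```

```text
green 0.05
[255. 176.] 4708 rect mm [486. -96.] [98. 41.] 44.0 z [0.054 0.057 0.058]
white 0.017
[145.  41.] 1364 rect mm [502.  61.] [ 75. 151.] 43.4 z [0.019 0.021 0.023]
[254. 162.] 2842 rect mm [485. -97.] [150. 150.] 3.8 z [0.019 0.021 0.023]
[418. 218.] 1593 rect mm [ 545. -294.] [152. 149.] 88.7 z [0.018 0.021 0.022]
t 6.7 tcp [ 0.4876 -0.0969  0.2003] yaw of tool y -45.9 tilt axis z [ 0.0072 -0.0032 -1.    ] gap 1.005 shift tool mm [ 1.944e+02 -1.080e+02  1.000e-01]
```

Request:
drive_tool --pt "0.025 -0.014 0 0 0 0 1" --pt "0.036 -0.02 0 0 0 0 1" --pt "0.036 -0.02 0 0 0 0 1" --pt "0.036 -0.02 0 0 0 0 1" --pt "0.036 -0.02 0 0 0 0 1" --pt "0.025 -0.014 0 0 0 0 1" --pt "0 0 0 0 0 0 1" --pt "0 0 0 0 0 0 1"

```text
t: 7.5
tcp_pos: [0.5486, 0.1169, 0.1955]
tool_rot: [0.927, 0.376, -0.002, -0.0]
force: [-0.5, -0.4, -0.5]
finger_gap: 0.999
gripper_force: 0.0
```

Run:
```python
from m import *
w=snap("wrist","w4")
for c,z0,z1 in(("pink",.08,.11),("pink",.02,.11),("white",.08,.11),("white",.017,.027),("pink",.004,.016)):
    print(c,z0);meas(w,C[c],z0,z1)
go(.552,.116,.053)
```

```text
pink 0.08
[257. 190.] 3403 rect mm [544. 116.] [57. 56.] 46.2 z [0.089 0.096 0.1  ]
pink 0.02
[258. 187.] 3762 rect mm [544. 116.] [57. 56.] 46.2 z [0.024 0.095 0.1  ]
white 0.08
[257. 198.] 629 rect mm [543. 116.] [21. 21.] 43.4 z [0.099 0.1   0.101]
white 0.017
[114.  81.] 2706 rect mm [534. 292.] [151. 151.] 88.7 z [0.018 0.021 0.023]
[267. 163.] 3060 rect mm [550. 109.] [151. 150.] 86.2 z [0.018 0.021 0.023]
[504. 133.] 71 rect mm [741. -28.] [ 5. 19.] 38.5 z [0.017 0.02  0.026]
[320. 287.] 537 rect mm [495. -23.] [117.   7.] 4.4 z [0.017 0.021 0.022]
[442. 372.] 141 rect mm [ 520. -222.] [53.  8.] 0.6 z [0.02  0.021 0.022]
pink 0.004
[119.  60.] 18601 rect mm [533. 294.] [138. 141.] 88.7 z [0.008 0.009 0.011]
t 7.55 tcp [0.5487 0.1161 0.1958] yaw of tool y -45.89 tilt axis z [-3.4e-03 -5.0e-04 -1.0e+00] gap 0.999 shift tool mm [  2.7   2.7 142.8]
```

View pics/w4.png

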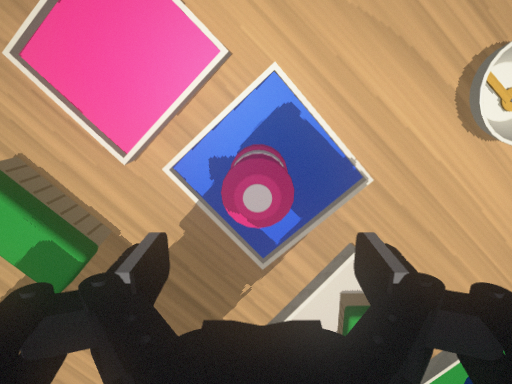

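The picture shows the lantern's top at (257,196), upright in the blue tray, with the pink tray now empty at (125,60). The lantern axis is at (0.5435, 0.116).

Request:
drive_tool --pt "-0.0037 -0.0036 0.02 0 0 0 1" --pt "0 0 0.04 0 0 0 1" --pt "0 0 0.04 0 0 0 1" --pt "0 0 0.025 0 0 0 1" --pt "0 0 0.017 0 0 0 1" --pt "0 0 0 0 0 0 1" --pt "0 0 0 0 0 0 1"

```text
t: 8.25
tcp_pos: [0.5444, 0.1154, 0.0551]
tool_rot: [0.927, 0.375, -0.001, -0.0]
force: [0.4, -0.2, 0.5]
finger_gap: 1.003
gripper_force: 0.0
```

Request:
drive_tool --pt "0 0 0 0 0 0 -1" --pt "0 0 0 0 0 0 -1" --pt "0 0 0 0 0 0 -1" --pt "0 0 0 0 0 0 -1" --pt "0 0 0 0 0 0 -1" --pt "0 0 0 0 0 0 -1" --pt "0 0 0 0 0 0 -1" --newtons 35

```text
t: 8.95
tcp_pos: [0.5449, 0.1169, 0.0565]
tool_rot: [0.927, 0.376, 0.001, 0.0]
force: [-1.4, 0.9, 7.5]
finger_gap: 0.624
gripper_force: 33.8
```

Request:
drive_tool --pt "0 0 -0.01 0 0 0 -1" --pt "0 0 -0.02 0 0 0 -1" --pt "0 0 -0.03 0 0 0 -1" --pt "0 0 -0.03 0 0 0 -1" --pt "0 0 -0.01 0 0 0 -1" --pt "0 0 0 0 0 0 -1"

```text
t: 9.55
tcp_pos: [0.5457, 0.1165, 0.1569]
tool_rot: [0.927, 0.375, 0.002, 0.001]
force: [-0.4, 0.2, -2.2]
finger_gap: 0.626
gripper_force: 36.0
```

```bash
python3 -c "
from m import *
go(.534,.2925,.15)"
```

```text
t 9.55 tcp [0.5457 0.1165 0.1569] yaw of tool y -45.89 tilt axis z [ 3.9e-03 -1.0e-04 -1.0e+00] gap 0.626 shift tool mm [ 114.  -134.5    6.8]
```

Request:
drive_tool --pt "0.015 -0.018 0 0 0 0 -1" --pt "0.022 -0.026 0 0 0 0 -1" --pt "0.022 -0.026 0 0 0 0 -1" --pt "0.022 -0.026 0 0 0 0 -1" --pt "0.02 -0.024 0 0 0 0 -1" --pt "0.013 -0.0145 0 0 0 0 -1" --pt "0 0 0 0 0 0 -1" --pt "0 0 0 0 0 0 -1"

```text
t: 10.35
tcp_pos: [0.5317, 0.2921, 0.1535]
tool_rot: [0.927, 0.376, -0.002, 0.0]
force: [-0.5, -0.2, -2.2]
finger_gap: 0.624
gripper_force: 36.2
```

Request:
drive_tool --pt "0 0 0.03 0 0 0 -1" --pt "0 0 0.035 0 0 0 -1" --pt "0 0 0.015 0 0 0 -1" --pt "0 0 0.01 0 0 0 -1" --pt "0 0 0 0 0 0 -1" --pt "0 0 0 0 0 0 -1"

```text
t: 10.95
tcp_pos: [0.5338, 0.2924, 0.0661]
tool_rot: [0.927, 0.375, 0.001, 0.0]
force: [0.9, -0.5, -3.4]
finger_gap: 0.623
gripper_force: 36.4
```

```bash
python3 -c "
from m import *
go(.534,.2925,.0567)"
```

```text
t 10.95 tcp [0.5338 0.2924 0.0661] yaw of tool y -45.92 tilt axis z [ 1.5e-03  5.0e-04 -1.0e+00] gap 0.623 shift tool mm [0.2 0.  9.4]
```

Request:
drive_tool --pt "0 0 0.004 0 0 0 -1" --pt "0 0 0.003 0 0 0 -1" --pt "0 0 0.002 0 0 0 -1" --pt "0 0 0 0 0 0 -1" --pt "0 0 0 0 0 0 -1"

```text
t: 11.45
tcp_pos: [0.5331, 0.2926, 0.0566]
tool_rot: [0.927, 0.375, 0.0, 0.0]
force: [-0.5, 0.1, -1.3]
finger_gap: 0.625
gripper_force: 36.4
```

Request:
drive_tool --pt "0 0 0 0 0 0 0" --pt "0 0 0 0 0 0 0.5" --pt "0 0 0 0 0 0 1" --pt "0 0 0 0 0 0 1" --pt "0 0 0 0 0 0 1" --pt "0 0 -0.015 0 0 0 1" --pt "0 0 -0.04 0 0 0 1" --pt "0 0 -0.045 0 0 0 1" --pt "0 0 -0.045 0 0 0 1" --pt "0 0 0 0 0 0 1"

```text
t: 12.45
tcp_pos: [0.5373, 0.2941, 0.2096]
tool_rot: [0.927, 0.376, 0.008, 0.001]
force: [0.4, 0.9, -0.3]
finger_gap: 0.995
gripper_force: 0.0
```

Run:
```python
from m import *
w=snap("wrist","w5")
for c,z0,z1 in(("pink",.08,.11),("white",.08,.11),("white",.017,.027)):
    print(c,z0);meas(w,C[c],z0,z1)
go(.545,-.296,.23)
```

```text
pink 0.08
[257. 190.] 3079 rect mm [532. 292.] [57. 57.] 64.5 z [0.088 0.096 0.1  ]
white 0.08
[257. 196.] 549 rect mm [531. 292.] [21. 21.] 44.4 z [0.099 0.1   0.102]
white 0.017
[108.  69.] 679 rect mm [496. 479.] [ 42. 171.] 76.6 z [0.017 0.019 0.021]
[256. 168.] 2865 rect mm [533. 292.] [150. 150.] 88.6 z [0.018 0.021 0.023]
[376. 247.] 1657 rect mm [549. 110.] [151. 150.] 86.0 z [0.018 0.021 0.022]
t 12.5 tcp [0.5354 0.2934 0.2064] yaw of tool y -45.89 tilt axis z [ 0.0095  0.0031 -1.    ] gap 1.001 shift tool mm [-403.1  430.   -25.3]
```

The lantern is centred and upright in the pink tray. Flask next.

Request:
drive_tool --pt "-0.02 0.022 -0.006 0 0 0 1" --pt "-0.03 0.032 -0.006 0 0 0 1" --pt "-0.03 0.032 -0.006 0 0 0 1" --pt "-0.03 0.032 -0.006 0 0 0 1" --pt "-0.03 0.032 0 0 0 0 1" --pt "-0.03 0.032 0 0 0 0 1" --pt "-0.03 0.032 0 0 0 0 1" --pt "-0.03 0.032 0 0 0 0 1" --pt "-0.03 0.032 0 0 0 0 1" --pt "-0.03 0.032 0 0 0 0 1"

```text
t: 13.5
tcp_pos: [0.5393, -0.1334, 0.2245]
tool_rot: [0.927, 0.375, -0.001, -0.001]
force: [0.1, 0.4, 0.0]
finger_gap: 1.0
gripper_force: 0.0
```

Request:
drive_tool --pt "-0.03 0.032 0 0 0 0 1" --pt "-0.03 0.032 0 0 0 0 1" --pt "-0.03 0.032 0 0 0 0 1" --pt "-0.023 0.024 0 0 0 0 1" --pt "0 0 0 0 0 0 1" --pt "0 0 0 0 0 0 1" --pt "0 0 0 0 0 0 1"

```text
t: 14.2
tcp_pos: [0.5421, -0.2952, 0.2246]
tool_rot: [0.927, 0.376, -0.001, -0.001]
force: [0.6, 1.2, -0.8]
finger_gap: 1.004
gripper_force: 0.0
```

Run:
```python
from m import *
w=snap("wrist","w6")
for c,z0,z1 in(("white",.105,.13),("blue",.085,.11),("blue",.02,.11),("white",.017,.027),("green",.05,.07)):
    print(c,z0);meas(w,C[c],z0,z1)
go(.546,-.294,.07)
```

```text
white 0.105
[266. 186.] 2321 rect mm [ 546. -297.] [43. 43.] 22.0 z [0.118 0.119 0.12 ]
blue 0.085
[265. 163.] 1339 rect mm [ 549. -294.] [54. 60.] 49.6 z [0.089 0.096 0.101]
blue 0.02
[265. 159.] 1626 rect mm [ 549. -294.] [54. 60.] 49.6 z [0.037 0.095 0.1  ]
white 0.017
[19. 32.] 417 rect mm [468. -25.] [82.  7.] 3.7 z [0.02  0.021 0.023]
[116.  96.] 1911 rect mm [ 486. -104.] [151. 136.] 3.7 z [0.018 0.021 0.023]
[264. 154.] 2652 rect mm [ 546. -295.] [150. 150.] 88.5 z [0.019 0.021 0.023]
green 0.05
[65. 65.] 5226 rect mm [487. -98.] [99. 43.] 43.4 z [0.052 0.057 0.059]
t 14.25 tcp [ 0.5424 -0.295   0.2248] yaw of tool y -45.82 tilt axis z [-0.0015  0.0016 -1.    ] gap 1.001 shift tool mm [  3.3   2.1 154.8]
```

View pics/w6.png

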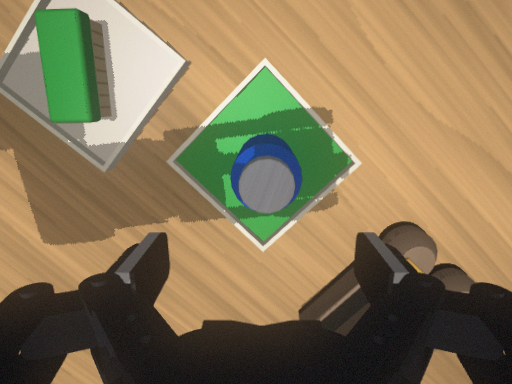

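The picture shows the flask cap at (266,186), upright in the green tray, the brush in the grey tray (65,65), and the shoes at (380,280), clear of the fingers. The flask axis is at (0.546, −0.297).

Request:
drive_tool --pt "0.0013 0.004 0.03 0 0 0 1" --pt "0 0 0.045 0 0 0 1" --pt "0 0 0.04 0 0 0 1" --pt "0 0 0.025 0 0 0 1" --pt "0 0 0.013 0 0 0 1" --pt "0 0 0 0 0 0 1" --pt "0 0 0 0 0 0 1"

```text
t: 14.95
tcp_pos: [0.5474, -0.2986, 0.0733]
tool_rot: [0.927, 0.376, 0.0, 0.001]
force: [0.6, -0.6, 0.3]
finger_gap: 1.002
gripper_force: 0.0
```

Request:
drive_tool --pt "0 0 0 0 0 0 -1" --pt "0 0 0 0 0 0 -1" --pt "0 0 0 0 0 0 -1" --pt "0 0 0 0 0 0 -1" --pt "0 0 0 0 0 0 -1" --pt "0 0 0 0 0 0 -1" --pt "0 0 0 0 0 0 -1" --newtons 40

```text
t: 15.65
tcp_pos: [0.5468, -0.2988, 0.0744]
tool_rot: [0.927, 0.375, 0.0, 0.001]
force: [-1.0, 1.9, 5.2]
finger_gap: 0.714
gripper_force: 42.7
```

Request:
drive_tool --pt "0 0 -0.01 0 0 0 -1" --pt "0 0 -0.02 0 0 0 -1" --pt "0 0 -0.03 0 0 0 -1" --pt "0 0 -0.03 0 0 0 -1" --pt "0 0 -0.01 0 0 0 -1" --pt "0 0 0 0 0 0 -1"

```text
t: 16.25
tcp_pos: [0.5475, -0.2996, 0.1746]
tool_rot: [0.927, 0.375, 0.001, 0.002]
force: [0.1, 0.3, -3.2]
finger_gap: 0.714
gripper_force: 44.3
```

```bash
python3 -c "
from m import *
go(.55,.1095,.17)"
```

```text
t 16.25 tcp [ 0.5475 -0.2996  0.1746] yaw of tool y -45.9 tilt axis z [ 0.0038 -0.0031 -1.    ] gap 0.714 shift tool mm [ 286.5 -292.1    3.3]
```

Request:
drive_tool --pt "0.016 -0.016 0 0 0 0 -1" --pt "0.028 -0.029 0 0 0 0 -1" --pt "0.028 -0.029 0 0 0 0 -1" --pt "0.028 -0.029 0 0 0 0 -1" --pt "0.028 -0.029 0 0 0 0 -1" --pt "0.028 -0.029 0 0 0 0 -1" --pt "0.028 -0.029 0 0 0 0 -1" --pt "0.028 -0.029 0 0 0 0 -1" --pt "0.028 -0.028 0 0 0 0 -1" --pt "0.028 -0.027 0 0 0 0 -1"

```text
t: 17.25
tcp_pos: [0.5458, 0.0871, 0.1704]
tool_rot: [0.927, 0.376, -0.002, -0.001]
force: [-0.3, 0.4, -2.4]
finger_gap: 0.716
gripper_force: 44.2
```

Request:
drive_tool --pt "0.0185 -0.018 0 0 0 0 -1" --pt "0 0 0 0 0 0 -1" --pt "0 0 0 0 0 0 -1" --pt "0 0 0.03 0 0 0 -1" --pt "0 0 0.035 0 0 0 -1" --pt "0 0 0.015 0 0 0 -1" --pt "0 0 0.01 0 0 0 -1" --pt "0 0 0 0 0 0 -1" --pt "0 0 0 0 0 0 -1"

```text
t: 18.15
tcp_pos: [0.5495, 0.1097, 0.0826]
tool_rot: [0.927, 0.375, 0.0, 0.0]
force: [-0.6, -0.5, -2.1]
finger_gap: 0.714
gripper_force: 44.6
```

```bash
python3 -c "
from m import *
go(.55,.1095,.0745)"
```

```text
t 18.15 tcp [0.5495 0.1097 0.0826] yaw of tool y -45.95 tilt axis z [ 5.e-04 -1.e-04 -1.e+00] gap 0.714 shift tool mm [0.2 0.5 8.1]
```

Request:
drive_tool --pt "0 0 0.004 0 0 0 -1" --pt "0 0 0.002 0 0 0 -1" --pt "0 0 0.002 0 0 0 -1" --pt "0 0 0 0 0 0 -1" --pt "0 0 0 0 0 0 -1"

```text
t: 18.65
tcp_pos: [0.5493, 0.1104, 0.0745]
tool_rot: [0.927, 0.375, 0.0, 0.0]
force: [-0.2, 0.4, -1.8]
finger_gap: 0.712
gripper_force: 44.7
```

Request:
drive_tool --pt "0 0 0 0 0 0 0.5" --pt "0 0 0 0 0 0 0.8" --pt "0 0 0 0 0 0 1" --pt "0 0 0 0 0 0 1" --pt "0 0 0 0 0 0 1" --pt "0 0 -0.015 0 0 0 1" --pt "0 0 -0.04 0 0 0 1" --pt "0 0 -0.045 0 0 0 1" --pt "0 0 -0.045 0 0 0 1" --pt "0 0 0 0 0 0 1"

```text
t: 19.65
tcp_pos: [0.5532, 0.1105, 0.2258]
tool_rot: [0.927, 0.376, 0.007, 0.003]
force: [0.7, -0.3, 0.1]
finger_gap: 0.996
gripper_force: 0.0
```

Run:
```python
from m import *
w=snap("wrist","w7")
for c,z0,z1 in(("white",.105,.13),("white",.017,.027)):
    print(c,z0);meas(w,C[c],z0,z1)
go(.487,-.097,.2)
```

```text
white 0.105
[255. 192.] 2270 rect mm [550. 112.] [42. 43.] 9.2 z [0.118 0.119 0.12 ]
white 0.017
[115.  81.] 2435 rect mm [533. 292.] [151. 150.] 88.8 z [0.018 0.021 0.023]
[496.  56.] 306 rect mm [803.  16.] [13. 54.] 30.0 z [0.017 0.02  0.026]
[256. 162.] 2544 rect mm [549. 109.] [150. 150.] 86.2 z [0.018 0.021 0.023]
[494. 124.] 353 rect mm [761. -36.] [18. 58.] 71.1 z [0.017 0.02  0.026]
[305. 278.] 713 rect mm [481. -35.] [149.  28.] 3.5 z [0.017 0.021 0.023]
t 19.7 tcp [0.5513 0.1104 0.2229] yaw of tool y -45.89 tilt axis z [ 0.0084 -0.     -1.    ] gap 0.999 shift tool mm [-190.6  104.    22.4]
```

The flask is centred in the blue tray within about 3 mm. I'm going back for the brush at (0.486, −0.096).

Request:
drive_tool --pt "-0.025 0.013 0 0 0 0 1" --pt "-0.036 0.02 0 0 0 0 1" --pt "-0.036 0.02 0.005 0 0 0 1" --pt "-0.036 0.02 0.005 0 0 0 1" --pt "-0.036 0.02 0.005 0 0 0 1" --pt "-0.022 0.011 0 0 0 0 1" --pt "0 0 0 0 0 0 1" --pt "0 0 0 0 0 0 1" --pt "0 0 0 0 0 0 1"

```text
t: 20.6
tcp_pos: [0.4841, -0.0962, 0.2037]
tool_rot: [0.927, 0.376, -0.0, -0.001]
force: [-0.1, -0.9, -0.8]
finger_gap: 1.002
gripper_force: 0.0
```

Run:
```python
from m import *
w=snap("wrist","w8")
meas(w,C["green"],.05,.07)
go(.486,-.096,.041)
```

```text
[263. 172.] 4744 rect mm [486. -97.] [98. 42.] 44.1 z [0.055 0.057 0.058]
t 20.65 tcp [ 0.4843 -0.0961  0.2039] yaw of tool y -45.82 tilt axis z [-7.e-04  6.e-04 -1.e+00] gap 0.998 shift tool mm [  1.3   1.3 162.9]
```

Request:
drive_tool --pt "0.001 0.0015 0.045 0 0 0 1" --pt "0 0 0.045 0 0 0 1" --pt "0 0 0.04 0 0 0 1" --pt "0 0 0.02 0 0 0 1" --pt "0 0 0.013 0 0 0 1" --pt "0 0 0 0 0 0 1" --pt "0 0 0 0 0 0 1"

```text
t: 21.35
tcp_pos: [0.4867, -0.0974, 0.0418]
tool_rot: [0.927, 0.376, 0.0, 0.0]
force: [-0.3, 0.4, 0.2]
finger_gap: 1.004
gripper_force: 0.0
```

Request:
drive_tool --pt "0 0 0 0 0 0 -1" --pt "0 0 0 0 0 0 -1" --pt "0 0 0 0 0 0 -1" --pt "0 0 0 0 0 0 -1" --pt "0 0 0 0 0 0 -1" --pt "0 0 0 0 0 0 -1" --pt "0 0 0 0 0 0 -1" --pt "0 0 0 0 0 0 -1" --newtons 35

```text
t: 22.15
tcp_pos: [0.4864, -0.0978, 0.0424]
tool_rot: [0.927, 0.375, 0.001, 0.001]
force: [-0.1, 0.1, 5.8]
finger_gap: 0.486
gripper_force: 36.8
```

Request:
drive_tool --pt "0 0 -0.01 0 0 0 -1" --pt "0 0 -0.02 0 0 0 -1" --pt "0 0 -0.03 0 0 0 -1" --pt "0 0 -0.02 0 0 0 -1" --pt "0 0 0 0 0 0 -1"

```text
t: 22.65
tcp_pos: [0.4877, -0.0984, 0.1242]
tool_rot: [0.927, 0.375, 0.002, 0.002]
force: [0.4, 0.6, -1.8]
finger_gap: 0.489
gripper_force: 36.1
```

```bash
python3 -c "
from m import *
go(.5455,-.2945,.12)"
```

```text
t 22.65 tcp [ 0.4877 -0.0984  0.1242] yaw of tool y -45.9 tilt axis z [ 0.006  -0.0027 -1.    ] gap 0.489 shift tool mm [-95.  181.    5.1]
```

Request:
drive_tool --pt "-0.011 0.021 0 0 0 0 -1" --pt "-0.017 0.032 0 0 0 0 -1" --pt "-0.017 0.032 0 0 0 0 -1" --pt "-0.017 0.032 0 0 0 0 -1" --pt "-0.017 0.032 0 0 0 0 -1" --pt "-0.016 0.032 0 0 0 0 -1" --pt "0 0 0 0 0 0 -1" --pt "0 0 0 0 0 0 -1"

```text
t: 23.45
tcp_pos: [0.5429, -0.2939, 0.1201]
tool_rot: [0.927, 0.375, -0.001, -0.001]
force: [-1.1, 0.6, -1.7]
finger_gap: 0.484
gripper_force: 36.0
```

Request:
drive_tool --pt "0 0 0.025 0 0 0 -1" --pt "0 0 0.03 0 0 0 -1" --pt "0 0 0.014 0 0 0 -1" --pt "0 0 0 0 0 0 -1" --pt "0 0 0 0 0 0 -1"

```text
t: 23.95
tcp_pos: [0.5438, -0.2931, 0.0524]
tool_rot: [0.927, 0.376, -0.0, -0.0]
force: [0.3, -0.8, -1.2]
finger_gap: 0.487
gripper_force: 36.1
```

```bash
python3 -c "
from m import *
go(.5455,-.2945,.0425)"
```

```text
t 23.95 tcp [ 0.5438 -0.2931  0.0524] yaw of tool y -45.86 tilt axis z [-5.e-04  5.e-04 -1.e+00] gap 0.487 shift tool mm [0.3 2.2 9.9]
```

Request:
drive_tool --pt "0 0.002 0.004 0 0 0 -1" --pt "0 0 0.004 0 0 0 -1" --pt "0 0 0.002 0 0 0 -1" --pt "0 0 0 0 0 0 -1" --pt "0 0 0 0 0 0 -1"

```text
t: 24.45
tcp_pos: [0.5452, -0.2952, 0.0424]
tool_rot: [0.927, 0.375, 0.0, 0.0]
force: [0.8, 0.9, -1.4]
finger_gap: 0.483
gripper_force: 36.1
```

Request:
drive_tool --pt "0 0 0 0 0 0 0" --pt "0 0 0 0 0 0 0.6" --pt "0 0 0 0 0 0 1" --pt "0 0 0 0 0 0 1" --pt "0 0 0 0 0 0 1" --pt "0 0 -0.015 0 0 0 1" --pt "0 0 -0.04 0 0 0 1" --pt "0 0 -0.045 0 0 0 1" --pt "0 0 -0.045 0 0 0 1" --pt "0 0 0 0 0 0 1"

```text
t: 25.45
tcp_pos: [0.549, -0.298, 0.1957]
tool_rot: [0.927, 0.376, 0.004, 0.007]
force: [1.0, 0.5, 0.2]
finger_gap: 1.001
gripper_force: 0.0
```

Run:
```python
from m import *
w=snap("wrist","w9")
for c,z0,z1 in(("green",.05,.07),("white",.017,.027)): meas(w,C[c],z0,z1)
snap("scene","scene9");go(.5,0,.2)
a=cv2.imread("pics/scene9.png")[140:260,95:415];cv2.imwrite("pics/scene9c.png",cv2.resize(a,(800,300),interpolation=cv2.INTER_CUBIC))
```

```text
[254. 176.] 5044 rect mm [ 546. -295.] [98. 42.] 44.1 z [0.054 0.057 0.058]
[103. 100.] 1970 rect mm [ 487. -125.] [151.  94.] 3.4 z [0.019 0.021 0.023]
[252. 161.] 3007 rect mm [ 545. -295.] [150. 150.] 88.6 z [0.018 0.021 0.023]
t 25.55 tcp [ 0.5458 -0.2956  0.1899] yaw of tool y -45.89 tilt axis z [ 0.0034 -0.0027 -1.    ] gap 0.999 shift tool mm [ 172.9 -244.1  -11.1]
```

View pics/scene9c.png

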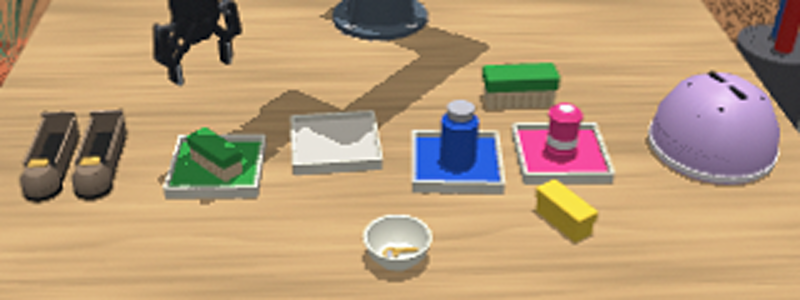

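The picture shows the brush in the green tray (215,160), the flask in the blue tray (458,145), the lantern in the pink tray (563,140) and the grey tray empty (335,140). The helmet, shoes, bowl and decoys haven't moved, so I'm handing in.

```bash
python3 -c "
from station import manip
print(manip.sign_off())"
```

```text
the job is handed in; nothing more can be done
None
```

The lantern, flask and brush each stand in the tray of their own colour, within about 3 mm of the centre; the grey tray is empty, nothing else moved, and the job was handed in at about 26 s.

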